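# Change the burner setting and open its valve

## Task

On the burner console, press the long key fully down so that it latches and the key that was down pops up; only after that, open the burner valve fully by pushing its knob down and turning it anticlockwise to the stop. Let go of everything, and leave the glassware and tools on the table where they are.

Things in the scene. Friction and masses are not known exactly. Their poses are not given: they have to be found in the camera images.
- console: grey burner console; panel 210 mm wide (its y), 120 mm deep, sloping 35 degrees, low edge on its -x side, which faces away from the robot. Origin on the table under the panel; x runs level from the low to the high edge, z up. The face's centre is 120 mm above the origin. Along the middle of the face stand four white keys in a row along y, 38 mm apart, in any order
- rail_mid (a point): middle of the axis of the yellow guard rail, a fixed 14 mm bar along the console's y, 190 mm long on two upright posts, crossing 110 mm above the keys' tops. It blocks a gripper that comes straight down on the keys; one leaning back towards the console's -x by 35 to 45 degrees from vertical passes under it
- key_long_top (a point): centre of the top of the one LONG key: its cap is 24 mm wide along the row and 46 mm long down the slope; the other three are 24 mm square. Row line is 8 mm up-slope of this point. A raised key stands 18 mm above the panel face, a latched one 9.5 mm. Keys move square to the panel: pressing goes down and towards the console's +x, 35 degrees from vertical
- key_long (a joint): travel of the long key, m: 0 raised, 0.0085 latched, hard stop at 0.011; starts raised. Pressing takes up to about 3 N before the stop. Pressed to 0.009 or more it latches and, let go, stays at about 0.0085; pressed less it springs back. A key going down lets the latched one pop up
- valve_block: fixed aluminium valve block 90 x 90 x 45 mm with a brass pipe stub on its far side (+x, out to 75 mm from the centre); origin at the centre of its underside. On top a black dial with a white pointer, and above it a round black push-to-turn knob on the block's vertical centre axis
- knob_grip (a point): point on the knob's axis to grip at, 26 mm above its lower edge, 18 mm below its top. The knob is 40 mm across, 44 mm tall; raised, its lower edge is 9 mm above the block's top and 7 mm above the dial
- knob_push (a joint): how far the knob is pushed down, m: 0 raised; at 0.005 it meets the dial's clutch and stops. Its spring takes 2.5 to 4.5 N. Raised, the knob spins idly and does nothing. Kept down with 7 to 15 N in all it takes the dial along by friction. Let go, it springs up
- valve (a joint): angle of the dial, rad: 0 shut, grows anticlockwise seen from above, stop (fully open) at 1.25. It stays where it is left; at the stop the clutch slips harmlessly. Starts between 0 and 0.15
- key_sq_a (a joint): travel of a square key, m: 0 raised, 0.0085 latched, 0.011 fully down. This one starts latched.
- key_sq_b (a joint): travel of a square key, m: 0 raised, 0.0085 latched, 0.011 fully down. Starts raised.
- key_sq_c (a joint): travel of a square key, m: 0 raised, 0.0085 latched, 0.011 fully down. Starts raised.
- tumbler: open green glass tumbler, 72 mm across, 100 mm tall; origin at the centre of its underside
- wood_block: dark wooden block 50 x 120 x 40 mm; origin at the centre of its underside
- paddle: flat hand paddle lying on the table; origin at its underside
- mould: brass pot-shaped mould, 80 mm across, 70 mm tall; origin at the centre of its underside
- jar: amber jar 70 mm across, 110 mm tall; origin at the centre of its underside
- bowl: shallow clear glass bowl 120 mm across, 50 mm tall; origin at the centre of its underside
- vase: closed green bottle 70 mm across, 160 mm tall; origin at the centre of its underside
Not all that is in view belongs to the job. What is shaped like the valve_block but blue or purple is not meant.

How it is judged:
On the way, in this order (a step that is already met when the one before it is completed fails the run):
1. the long key is down and the three square keys are up, with the valve still shut (value of joint key_long above 0.0065 m and value of joint each of key_sq_a, key_sq_b, key_sq_c below 0.003 m and value of joint valve below 0.3 rad), for 0.2 s.
2. the valve is turned open to its stop (value of joint valve above 1.05 rad), for 0.2 s.
At the end, for the whole second after the job is handed in: The long key is latched (more than 6.5 mm down), the three square keys are up (less than 3 mm down), and the valve dial stands at more than 1.05 rad (the stop is at 1.25) (value of joint key_long above 0.0065 m and value of joint each of key_sq_a, key_sq_b, key_sq_c below 0.003 m and value of joint valve between 1.05 and 1.35 rad); the robot touches nothing.
It fails at once if any of the loose glassware or tools is moved more than 40 mm (distance of any of tumbler, wood_block, paddle, mould, jar, bowl, vase from where it was at the start of the episode above 0.04 m).
It also fails if it takes over 48 s, if anything falls off the work surface, if the arm or the gripper's body presses on something with over 40 N, if the wrist force passes 120 N, or if a joint passes its speed limit or range.

## Robot

A 6-joint arm with a two-finger parallel gripper is mounted at the origin on the work surface. World frame = base frame: x ahead of the robot, y to its left, z up, the work surface at z = 0. Lengths are in m, angles in rad, forces in N, time in s.
With the tool pointing down it reaches from about 0.375 to 0.9 m from the base axis. Payload 3.1 kg.
Tool frame: the origin (TCP) lies at the very end of the fingers, on their centre line; the grasp point (between the pads) lies 19 mm behind it (manip.pinch_z is the distance from the TCP to the grasp point, in m); z points along the fingers, y is the direction in which the jaws open and shut (so a half turn about z gives the same grasp; the last joint's range is limited). The gripper opens to 85 mm and grips with 20 to 120 N. Pads are 22 mm wide; open, the fingers measure 114 mm over their backs; the gripper's body (76 mm by 85 mm) begins 54 mm behind the grasp point. The pads swing forward as they close: fully open they stand 13 mm farther back than shut.
Start: joints at [-0.178, 0.527, 1.433, -0, 1.181, -0.178], TCP at [0.625, 0, 0.231] pointing down, gripper open.
Joint ranges: [-3.08, 3.08], [-0.75, 2.2], [0.22, 2.44], [-1.43, 4.57], [0, 2.65], [-2.85, 2.85]. Speed limits (rad/s): [2.79, 2.79, 3.14, 3.14, 3.14, 3.14].

## Interface

Orientations are given as a unit quaternion [x, y, z, w].
In Python, from station import manip gives the robot as it stands.
- The arm moves only by the tool drive_tool, never from a script. Its argument "increments" is a list of rows, each a list of 7 numbers: the closure in counts, from 0 (fully open) to 255 (shut), then the shift along the tool's x, y, z in cm, then the turn, a rotation vector about the tool's x, y, z in rad. A call has 1 to 20 rows; each row is the pose to reach, as a shift and turn from the pose commanded when the call began, along the tool's axes at that moment; what a row does not reach only later rows make up. A row lasts 1/10 s, in which the tool goes at most 50 mm and 8.59 degrees, less where a joint would pass 70% of its speed; a pose out of reach is approached as far as the arm can. A call with a gripper value outside its range is refused whole. The fingers move at their own pace and stop on an object; "force" is the grip in N (left out, the last holds). Time passes only in rows, so rows that repeat a pose let the fingers close. It gives the time, the measured TCP pose, the force and the opening at its end, in the units of the state.
- manip.sense(): the state, without advancing time (a new reading comes with each control period).
- manip.snapshot(name): name is "scene" or "side" or "wrist"; returns the picture (400x640x3 uint8, red, green, blue); there is no depth.
- manip.camera_model(name): a dict with "mtx" (3x3 intrinsics, pixels), "k1" (the pictures are not rectified: a ray, as slopes to the right and down, at radius r is drawn at 1 + k1 r^2 times it, then the intrinsics apply), "cam_to_world" (4x4, takes a point from camera to world coordinates). Camera axes: x right, y down, z forward; pixel columns grow to the right and rows downward; lengths in m; the calibration is good to about 2 mm. A picture is of the moment at which its call begins: read the wrist's pose just before it. camera_model takes no time and is no camera call; for the wrist camera it gives the pose at the moment of the call.
- manip.sign_off(): hands the job in, once; it reports no verdict.
The state is a dict: "t": time; "q": joint angles; "qd": joint speeds; "tau": joint torques, N m; "tcp_pos": TCP position; "tool_rot": TCP orientation; "force": force on the tool from outside, world axes, zero at the start; "ft_torque": the same for the moment, N m; "finger_gap": opening from 0.0 (shut) to 1.0 (fully open).
Only numpy, scipy, OpenCV 4.12 (cv2) and the standard library are available. Lean on these libraries where they do the work, as an engineer would, in place of code of your own. Each camera call takes 0.05 s, during which the arm holds its last target. There are 200 camera calls.

## Working session

There is one attempt and no reset: what is moved stays moved. The work goes in short steps, Python scripts to look and compute and a tool call to move; the robot and the scene stay as the last step left them, time stands still between calls to the robot, and variables do not carry over. Pictures are saved under pics/ and viewed, about 8 in all and at most 12, crops included, and the job is handed in when it is done.

Besides the shell and the picture viewer there is one more tool, called after "Request:" as name(argument=value, ...), one argument or row to a line, values as JSON. drive_tool: Moves the arm, as the interface text tells. Its arguments: {"type":"object","properties":{"increments":{"type":"array","items":{"type":"array","items":{"type":"number"}}},"force":{"type":"number"}},"required":["increments"]}

```bash
mkdir -p pics; cat > h.py <<'E'
import numpy as np, cv2
from station import manip
def snap(n,f):
    m=manip.camera_model(n); im=manip.snapshot(n); cv2.imwrite(f'pics/{f}.png',im[:,:,::-1]); np.savez(f'pics/{f}.npz',K=m['mtx'],k1=m['k1'],T=m['cam_to_world']); return im
def load(f):
    d=np.load(f'pics/{f}.npz'); return d['K'],float(d['k1']),d['T']
def ray(f,u,v):
    K,k1,T=load(f); d=np.linalg.solve(K,[u,v,1.])[:2]; p=d.copy()
    for _ in range(20): p=d/(1+k1*(p@p))
    r=T[:3,:3]@np.r_[p,1]; return T[:3,3],r/np.linalg.norm(r)
def atz(f,u,v,z):
    o,r=ray(f,u,v); return o+r*(z-o[2])/r[2]
def proj(f,P):
    K,k1,T=load(f); P=np.atleast_2d(P); c=(P-T[:3,3])@T[:3,:3]; s=c[:,:2]/c[:,2:]; s=s*(1+k1*(s**2).sum(1,keepdims=True)); return s@K[:2,:2].T+K[:2,2]
def tri(obs):
    A=np.zeros((3,3));b=np.zeros(3)
    for f,u,v in obs:
        o,r=ray(f,u,v);M=np.eye(3)-np.outer(r,r);A+=M;b+=M@o
    return np.linalg.solve(A,b)
E
python3 - <<'E'
from h import *
for n in('scene','side','wrist'): snap(n,n+'0'); print(n,np.round(load(n+'0')[2],3).tolist(),np.round(load(n+'0')[0],0).tolist(),load(n+'0')[1])
a=cv2.imread('pics/scene0.png');b=cv2.imread('pics/side0.png')
cv2.imwrite('pics/both.png',np.vstack([a,b])[:, :])
print(manip.sense())
E
```

```text
scene [[-0.71, 0.569, -0.416, 1.09], [0.705, 0.561, -0.434, 0.579], [-0.014, -0.601, -0.799, 1.129], [0.0, 0.0, 0.0, 1.0]] [[493.0, 0.0, 326.0], [0.0, 493.0, 202.0], [0.0, 0.0, 1.0]] -0.0053052156411512634
side [[-0.984, -0.094, 0.15, 0.377], [-0.175, 0.618, -0.766, 1.106], [-0.021, -0.78, -0.625, 1.045], [0.0, 0.0, 0.0, 1.0]] [[431.0, 0.0, 317.0], [0.0, 431.0, 193.0], [0.0, 0.0, 1.0]] -0.039770044837785394
wrist [[1.0, -0.0, -0.002, 0.624], [-0.001, -0.965, -0.261, 0.066], [-0.002, 0.261, -0.965, 0.372], [0.0, 0.0, 0.0, 1.0]] [[326.0, 0.0, 324.0], [0.0, 326.0, 195.0], [0.0, 0.0, 1.0]] 0.012415786321091509
{'t': 0.15, 'q': array([-1.78497390e-01,  5.28251312e-01,  1.43364753e+00, -1.42328251e-05,
        1.18141121e+00, -1.78540381e-01]), 'qd': array([ 0.00121824, -0.00312016, -0.00420749, -0.00015448,  0.00026803,
        0.00107984]), 'tau': array([ 1.17890530e-03, -4.42742836e+01, -1.78276026e+01, -2.15643640e-04,
        5.61750654e-03, -9.84718270e-06]), 'tcp_pos': array([6.24427401e-01, 1.30432050e-04, 2.30546652e-01]), 'tool_rot': array([ 7.07089406e-01,  7.07123634e-01, -4.95128022e-04, -7.01609263e-04]), 'force': array([ 0.15000794,  0.69896884, -0.47363143]), 'ft_torque': array([-0.00339311, -0.01336866, -0.02905714]), 'finger_gap': 0.9984618392705376}
```

View pics/scene0.png

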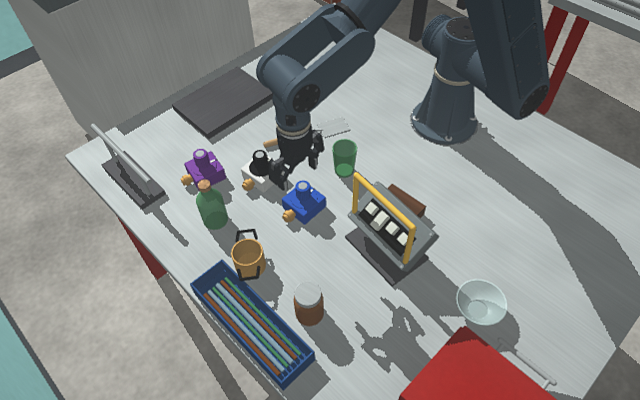

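View pics/side0.png

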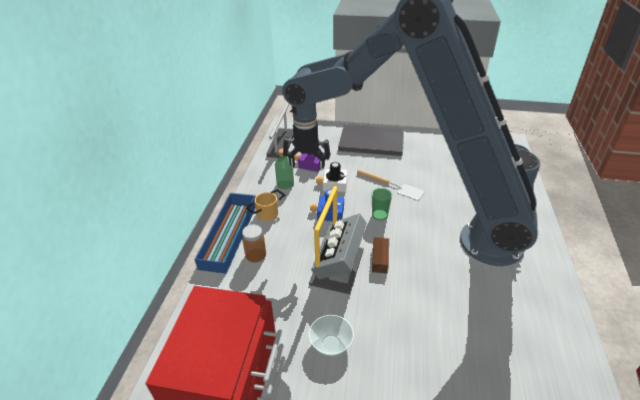

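Scene: aluminium block with black knob at (260,165); the purple (205,165) and blue (303,200) ones are decoys. Console at (392,230). Side: aluminium block (335,178), console (340,245). One enlarged composite follows.

```bash
python3 - <<'E'
import cv2,numpy as np
a=cv2.imread('pics/scene0.png');b=cv2.imread('pics/side0.png')
r=lambda i,x,y,w,h:cv2.resize(i[y:y+h,x:x+w],(400,300),interpolation=cv2.INTER_CUBIC)
cv2.imwrite('pics/crop1.png',np.vstack([np.hstack([r(a,340,160,100,75*1),r(a,340,200,100,75)]),np.hstack([r(b,290,180,100,75),r(a,230,135,100,75)])]))
E
```

```text
(no output)
```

View pics/crop1.png

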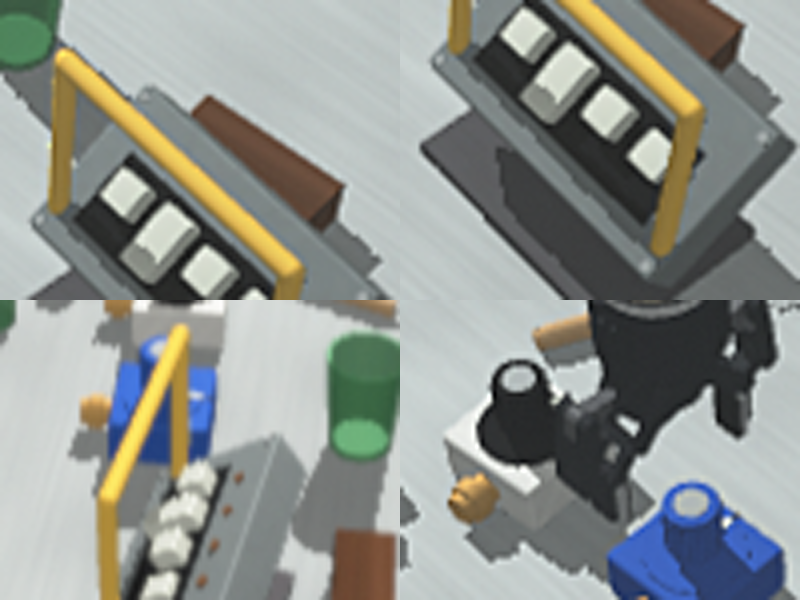

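Composite (4x): console panel corners in scene at (348,214.5), (402,267.5), (377,182.5), (438,236); rail ends (356,174), (413,227.5). The long key is the second key, top at about (382,217). The aluminium block's knob top is at (260,154.5).

```bash
cat > fit.py <<'E'
from h import *
from scipy.optimize import least_squares
s=np.radians(35);c,n=np.cos(s),np.sin(s)
def cons(p,a,b,h): # a along slope up, b along y, h normal
    x,y,w=p; l=np.array([a*c-h*n, b, .12+a*n+h*c]); return np.array([x+np.cos(w)*l[0]-np.sin(w)*l[1], y+np.sin(w)*l[0]+np.cos(w)*l[1], l[2]])
E
python3 - <<'E'
from fit import *
px=np.array([[348,214.5],[401.75,267.5],[377,182.5],[438.25,236.25]])
best=None
for w0 in (2.2,3.14,-2.2):
  for sg in (1,-1):
    sig=[(-.06,sg*.105),(-.06,-sg*.105),(.06,sg*.105),(.06,-sg*.105)]
    f=lambda p:np.ravel([proj('scene0',cons(p,a,b,0))[0]-q for (a,b),q in zip(sig,px)])
    r=least_squares(f,[.6,.1,w0])
    if best is None or r.cost<best[0]: best=(r.cost,r.x,sg,r.fun)
print(best); p=best[1]; np.save('cons.npy',p)
for h in (0.018,0.0095):
  print(h,[np.round(proj('scene0',cons(p,0,b,h))[0],1).tolist() for b in (-.057,-.019,.019,.057)])
for b in(-.095,.095): print('rail',proj('scene0',cons(p,0,b,.018)+[0,0,.11]),proj('side0',cons(p,0,b,.018)+[0,0,.11]))
for b in(-.019,.019): 
  k=cons(p,-.008,b,.018);print('long',b,k,proj('scene0',k),proj('side0',k))
for e in [('scene0',356.25,173.75),('scene0',413,227.5)]: print(atz(*e,.12+.018*c+.11))
k=atz('scene0',259.75,154.5,.098);print('knob',k,proj('side0',k))
E
```

```text
(np.float64(14.71478485994945), array([0.50313394, 0.19125827, 3.01060608]), 1, array([-0.49353656,  0.26664442,  0.86160415,  3.8271568 ,  1.09516209,
       -2.62882892, -1.41416083, -1.90142813]))
0.018 [[403.2, 238.4], [392.5, 227.9], [382.2, 217.8], [372.1, 207.9]]
0.0095 [[404.4, 238.9], [393.8, 228.5], [383.4, 218.4], [373.4, 208.6]]
rail [[420.80128869 222.53234883]] [[323.05992959 231.31666531]]
rail [[364.42445523 170.00951971]] [[341.63700552 189.06680183]]
long -0.019 [0.52234858 0.20789108 0.13015613] [[390.34012258 230.34386667]] [[328.93883838 241.7824849 ]]
long 0.019 [0.51738532 0.17021661 0.13015613] [[380.01393155 220.17487864]] [[332.48025898 233.22486645]]
[0.52285742 0.08989054 0.24474474]
[0.54773823 0.28033053 0.24474474]
knob [ 0.5677663  -0.23425398  0.098     ] [[335.18743409 164.84221481]]
```

```bash
python3 - <<'E'
from fit import *
p=np.load('cons.npy')
a=tri([('scene0',356.25,173.75),('side0',335,188)]);b=tri([('scene0',413,227.5),('side0',317,229)])
print('rail',a,b,np.linalg.norm(a-b),(a+b)/2, np.degrees(np.arctan2(b[1]-a[1],b[0]-a[0])))
for q,w in zip([(372.75,206.75),(381.75,217),(393,227),(403.75,238)],[(340,223.75),(336,232),(332.5,241.25),(331,250)]): print(tri([('scene0',*q),('side0',*w)]),atz('scene0',*q,.1347))
m=(a+b)/2;d=m-[p[0],p[1],0];print('rail mid in console',np.cos(p[2])*d[0]+np.sin(p[2])*d[1])
k=tri([('scene0',259.75,154.5),('side0',335,164)]);print('knob',k)
E
```

```text
rail [0.52162111 0.08892551 0.24184182] [0.54466456 0.27795629 0.24260517] 0.19043166266082676 [0.53314283 0.1834409  0.2422235 ] 83.04975789590682
[0.50060807 0.13070193 0.13413511] [0.50206418 0.13208328 0.1347    ]
[0.50771754 0.16703332 0.13257608] [0.50985532 0.16880367 0.1347    ]
[0.51188524 0.20701598 0.13296753] [0.51302633 0.20779612 0.1347    ]
[0.51290289 0.24199026 0.12841706] [0.51912468 0.24661204 0.1347    ]
rail mid in console -0.030772867407437093
knob [ 0.56886391 -0.23230823  0.10200896]
```

```bash
cat > plan.py <<'E'
from h import *
from scipy.spatial.transform import Rotation as R
def inc(pos,Rt):
    s=manip.sense(); R0=R.from_quat(s['tool_rot']); 
    return np.round(R0.inv().apply(np.array(pos)-s['tcp_pos'])*100,2), np.round((R0.inv()*Rt).as_rotvec(),3)
def zdir(w,th): return np.array([np.sin(th)*np.cos(w),np.sin(th)*np.sin(w),-np.cos(th)])
def keyR(w=3.015,th=np.radians(43)):
    z=zdir(w,th); x=np.array([-np.sin(w),np.cos(w),0])*-1; return R.from_matrix(np.c_[x,np.cross(z,x),z])
KEY=np.array([.5165,.1695,.130])
E
python3 - <<'E'
from plan import *
Rk=keyR(); z=Rk.as_matrix()[:,2]; print(Rk.as_matrix())
print(KEY-.15*z, inc(KEY-.15*z,Rk)); print(KEY-.03*z)
E
```

```text
[[ 1.26254802e-01  7.25501296e-01 -6.76540904e-01]
 [ 9.91997845e-01 -9.23369166e-02  8.61055678e-02]
 [ 5.55111512e-17 -6.81998360e-01 -7.31353702e-01]]
[0.61798114 0.15658416 0.23970306] (array([15.65, -0.65, -0.91]), array([0.748, 0.047, 0.121]))
[0.53679623 0.16691683 0.15194061]
```

Request:
drive_tool(
  increments=[
    [255, 2, 0, -0.1, 0.12, 0.008, 0.02],
    [255, 4, 0, -0.2, 0.25, 0.016, 0.04],
    [255, 6, -0.2, -0.3, 0.37, 0.024, 0.06],
    [255, 8, -0.3, -0.5, 0.5, 0.031, 0.08],
    [255, 11, -0.5, -0.7, 0.62, 0.039, 0.1],
    [255, 13.5, -0.6, -0.8, 0.7, 0.044, 0.11],
    [255, 15.65, -0.65, -0.9, 0.748, 0.047, 0.121],
    [255, 15.65, -0.65, -0.9, 0.748, 0.047, 0.121],
    [255, 15.65, -0.65, -0.9, 0.748, 0.047, 0.121],
  ],
  force=40,
)

```text
t: 1.05
tcp_pos: [0.6183, 0.1564, 0.2395]
tool_rot: [0.698, 0.615, -0.242, -0.274]
force: [-0.4, 0.9, 0.4]
finger_gap: 0.001
```

```bash
python3 - <<'E'
from plan import *
print(inc(KEY,keyR()),inc(KEY-.04*keyR().as_matrix()[:,2],keyR()))
snap('wrist','wrist1')
from fit import cons
for q in (KEY,KEY-[.006,0,-.0046]): print(proj('wrist1',q))
E
```

```text
(array([ 0.04, -0.06, 15.01]), array([ 0.001,  0.001, -0.   ])) (array([ 0.03, -0.05, 11.01]), array([ 0.001,  0.001, -0.   ]))
[[322.74703674 181.25289439]]
[[314.60269147 181.89105996]]
```

View pics/wrist1.png

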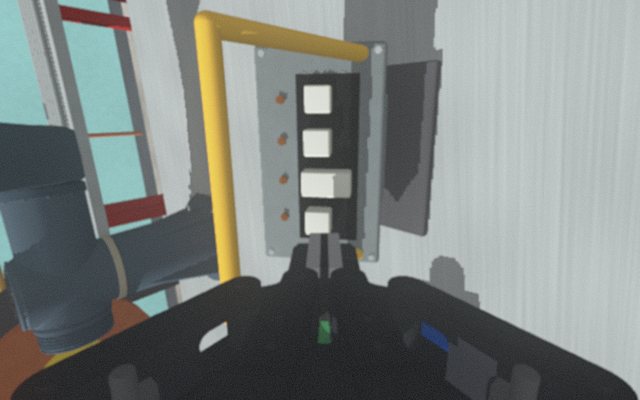

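Wrist view: the long key is the wide third key in the row, top centre (320,183.5) against (322.7,181.3) predicted, so within 2 mm. The rail is at left, clear.

Request:
drive_tool(
  increments=[
    [255, -0.05, -0.15, 3, 0, 0, 0],
    [255, -0.05, -0.15, 6, 0, 0, 0],
    [255, -0.05, -0.15, 9, 0, 0, 0],
    [255, -0.05, -0.15, 11.5, 0, 0, 0],
    [255, -0.05, -0.15, 13.5, 0, 0, 0],
    [255, -0.05, -0.15, 14.5, 0, 0, 0],
    [255, -0.05, -0.15, 14.5, 0, 0, 0],
  ],
)

```text
t: 1.8
tcp_pos: [0.5258, 0.1663, 0.1345]
tool_rot: [0.702, 0.616, -0.235, -0.269]
force: [15.5, -0.6, -6.0]
finger_gap: -0.001
```

```bash
python3 - <<'E'
from plan import *
d=zdir(3.015,np.radians(35))
print(manip.sense()['force'],inc(KEY,keyR()),inc(KEY+.013*d,keyR()))
snap('wrist','wrist2')
E
```

```text
[15.49851416 -0.61771598 -5.95385919] (array([ 0.19, -0.42,  0.98]), array([ 0.02 , -0.003, -0.002])) (array([ 0.19, -0.26,  2.27]), array([ 0.02 , -0.003, -0.002]))
```

View pics/wrist2.png

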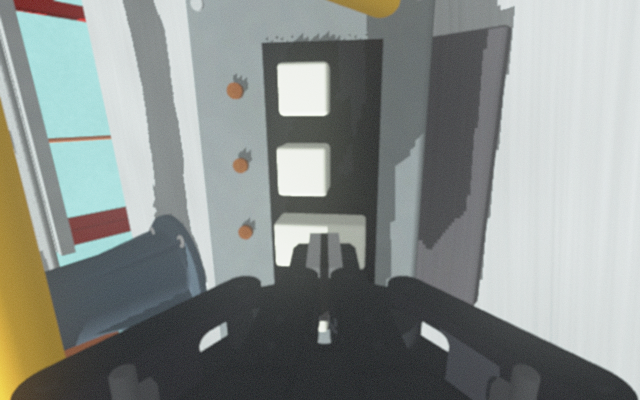

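The wrist view shows the rail (0–60, 200–400) touching the gripper's broad side, and the wrist reads 15 N. I'll back off and turn 90° about the tool axis, so the narrow side faces the rail and the camera is outside.

Request:
drive_tool(
  increments=[
    [255, 0, 0.3, -2, 0, 0, 0],
    [255, 0, 0.3, -5, 0, 0, 0],
    [255, 0, 0, -8, 0, 0, 0],
    [255, 0, 0, -10, 0, 0, 0],
    [255, 0, 0, -10, 0, 0, 0.14],
    [255, 0, 0, -10, 0, 0, 0.28],
    [255, 0, 0, -10, 0, 0, 0.42],
    [255, 0, 0, -10, 0, 0, 0.56],
    [255, 0, 0, -10, 0, 0, 0.7],
    [255, 0, 0, -10, 0, 0, 0.84],
    [255, 0, 0, -10, 0, 0, 0.98],
    [255, 0, 0, -10, 0, 0, 1.12],
    [255, 0, 0, -10, 0, 0, 1.26],
    [255, 0, 0, -10, 0, 0, 1.4],
    [255, 0, 0, -10, 0, 0, 1.5],
    [255, 0, 0, -10, 0, 0, 1.571],
    [255, 0, 0, -10, 0, 0, 1.571],
  ],
)

```text
t: 3.55
tcp_pos: [0.5871, 0.1587, 0.2095]
tool_rot: [0.929, -0.06, -0.364, -0.023]
force: [-0.1, 0.3, 0.5]
finger_gap: 0.0
```

```bash
cat >> plan.py <<'E'
K2=KEY+.001*np.array([-.13,-.99,0])+.001*np.array([-.72,.09,.68])
Rk2=keyR()*R.from_rotvec([0,0,np.pi/2])
E
python3 - <<'E'
from plan import *
s=manip.sense();print(s['q'],s['force'])
print(inc(K2-.015*zdir(3.015,.75),Rk2),inc(K2,Rk2))
snap('wrist','wrist3'); print(proj('wrist3',K2))
E
```

```text
[0.0279019  0.87219136 0.99988242 0.11643837 2.00780715 1.73578457] [-0.12869392  0.33333383  0.48813365]
(array([ 0.06, -0.08,  9.18]), array([-0.001, -0.004, -0.002])) (array([ 0.06, -0.08, 10.68]), array([-0.001, -0.004, -0.002]))
[[323.12434237 193.31062603]]
```

Request:
drive_tool(
  increments=[
    [255, 0.05, -0.05, 3, 0, 0, 0],
    [255, 0.05, -0.05, 6, 0, 0, 0],
    [255, 0.05, -0.05, 8, 0, 0, 0],
    [255, 0.05, -0.05, 9.2, 0, 0, 0],
    [255, 0.05, -0.05, 9.4, 0, 0, 0],
  ],
)

```text
t: 4.1
tcp_pos: [0.5228, 0.1683, 0.1389]
tool_rot: [0.928, -0.059, -0.366, -0.023]
force: [0.5, -0.2, -0.4]
finger_gap: -0.002
```

```bash
python3 - <<'E'
from plan import *
d=zdir(3.015,np.radians(35))
print(manip.sense()['force'],inc(K2,Rk2),inc(K2+.013*d,Rk2))
snap('wrist','wrist4'); print(proj('wrist4',K2))
E
```

```text
[ 0.45323448 -0.20212824 -0.39927057] (array([0.04, 0.06, 1.09]), array([ 0.,  0., -0.])) (array([0.22, 0.06, 2.37]), array([ 0.,  0., -0.]))
[[325.19297674 242.79652075]]
```

View pics/wrist4.png

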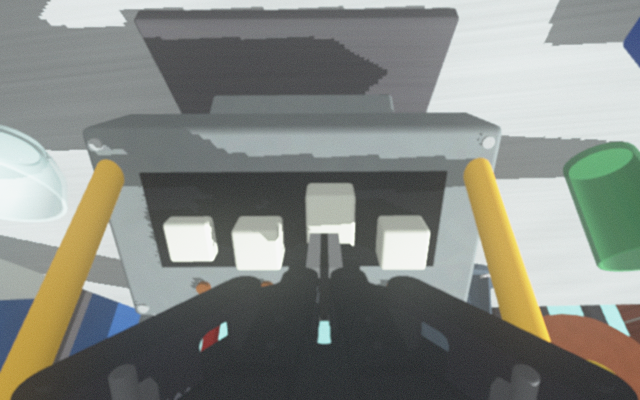

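Aligned: the long key at (330,215) is right at the finger tips (325,240), and there is no contact force. Now I press in steps.

Request:
drive_tool(
  increments=[
    [255, 0.05, 0.05, 0.6, 0, 0, 0],
    [255, 0.05, 0.05, 1.1, 0, 0, 0],
    [255, 0.1, 0.05, 1.5, 0, 0, 0],
    [255, 0.15, 0.05, 1.8, 0, 0, 0],
    [255, 0.15, 0.05, 1.8, 0, 0, 0],
  ],
)

```text
t: 4.65
tcp_pos: [0.5129, 0.1694, 0.1247]
tool_rot: [0.929, -0.059, -0.365, -0.023]
force: [1.5, -0.4, 0.7]
finger_gap: 0.001
```

Request:
drive_tool(
  increments=[
    [255, 0.05, 0, 0.2, 0, 0, 0],
    [255, 0.07, 0, 0.4, 0, 0, 0],
    [255, 0.08, 0, 0.55, 0, 0, 0],
    [255, 0.08, 0, 0.55, 0, 0, 0],
  ],
)

```text
t: 5.05
tcp_pos: [0.5116, 0.1696, 0.1225]
tool_rot: [0.93, -0.059, -0.363, -0.023]
force: [4.6, -1.2, 9.1]
finger_gap: 0.001
```

Request:
drive_tool(
  increments=[
    [255, 0.03, 0, 0.2, 0, 0, 0],
    [255, 0.03, 0, 0.2, 0, 0, 0],
    [255, 0.03, 0, 0.2, 0, 0, 0],
  ],
)

```text
t: 5.35
tcp_pos: [0.5115, 0.1696, 0.1222]
tool_rot: [0.93, -0.059, -0.362, -0.023]
force: [8.4, -1.8, 15.0]
finger_gap: 0.002
```

Request:
drive_tool(
  increments=[
    [255, 0, 0, -1, 0, 0, 0],
    [255, 0, 0, -4, 0, 0, 0],
    [255, 0, 0, -7, 0, 0, 0],
    [255, 0, 0, -10, 0, 0, 0],
    [255, 0, 0, -13, 0, 0, 0],
  ],
)

```text
t: 5.85
tcp_pos: [0.5962, 0.159, 0.2144]
tool_rot: [0.928, -0.059, -0.366, -0.023]
force: [0.2, -0.8, -0.3]
finger_gap: -0.003
```

```bash
python3 - <<'E'
from h import *
a=snap('wrist','wrist5'); b=snap('scene','scene5'); print(manip.sense()['tcp_pos'],manip.sense()['force'])
w=cv2.imread('pics/wrist3.png');v=cv2.imread('pics/wrist5.png')
f=lambda i:cv2.resize(i[100:250,200:440],(480,300),interpolation=cv2.INTER_CUBIC)
g=lambda n:cv2.resize(cv2.imread(n)[195:255,355:425],(320,274),interpolation=cv2.INTER_CUBIC)
cv2.imwrite('pics/cmp.png',np.hstack([np.vstack([f(w),f(v)])[:548],np.vstack([g('pics/scene0.png'),g('pics/scene5.png')])]))
E
```

```text
[0.59901951 0.15854419 0.21589583] [ 0.9819957  -0.29397023  0.63618147]
```

View pics/cmp.png

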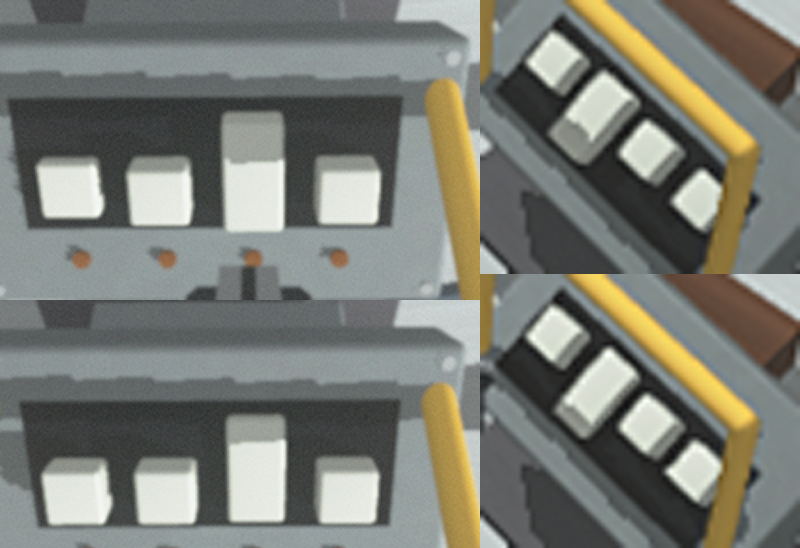

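Compared with before, the long key now sits low (short front face, bottom-left crop (257,430)) and the leftmost key, which was down, stands up like the others. The press worked. Next is the valve, starting with clearances to its neighbours.

```bash
python3 - <<'E'
from plan import *
for n,u,v,z in(('blue',303,187,.098),('purple',200,154,.098),('vase',204,184,.16),('tumbler',344,143,.1)): print(n,atz('scene0',u,v,z))
w=-.12; x=np.array([np.cos(w),np.sin(w),0]); z=np.array([0,0,-1.])
Rv=R.from_matrix(np.c_[x,np.cross(z,x),z])
print(inc([.568,-.233,.17],Rv),inc([.60,-.1,.24],Rv)); print(manip.sense()['q'])
E
```

```text
blue [ 0.56244555 -0.06119829  0.098     ]
purple [ 0.68557866 -0.35702736  0.098     ]
vase [ 0.76409691 -0.20905999  0.16      ]
tumbler [ 0.37034466 -0.09403985  0.1       ]
(array([ 4.49, 39.23,  2.08]), array([-0.003,  0.742, -0.007])) (array([ 0.86, 25.63, -4.08]), array([-0.003,  0.742, -0.007]))
[0.02738116 0.88146621 0.95707796 0.11753362 2.03662029 1.73797033]
```

Request:
drive_tool(
  increments=[
    [0, 0, 3, -1, 0, 0.1, 0],
    [0, 0, 6.5, -1.5, 0, 0.22, 0],
    [0, 0, 10, -2, 0, 0.34, 0],
    [0, 0.4, 14, -2.5, 0, 0.46, 0],
    [0, 0.6, 18, -3, 0, 0.58, 0],
    [0, 0.8, 22, -3.5, 0, 0.7, 0],
    [0, 0.9, 25.6, -4, 0, 0.742, 0],
    [0, 1.5, 29, -3, 0, 0.742, 0],
    [0, 2.5, 33, -1, 0, 0.742, 0],
    [0, 3.5, 37, 1, 0, 0.742, 0],
    [0, 4.5, 39.2, 2.1, 0, 0.742, 0],
    [0, 4.5, 39.2, 2.1, 0, 0.742, 0],
    [0, 4.5, 39.2, 2.1, 0, 0.742, 0],
    [0, 4.5, 39.2, 2.1, 0, 0.742, 0],
  ],
)

```text
t: 7.35
tcp_pos: [0.5649, -0.2307, 0.1682]
tool_rot: [0.998, -0.063, -0.004, -0.0]
force: [0.2, 1.0, 0.1]
finger_gap: 1.0
```

```bash
python3 - <<'E'
from plan import *
snap('wrist','wrist6');snap('scene','scene6'); s=manip.sense();print(s['q'],s['tcp_pos'],s['force'])
print(proj('wrist6',[[.568,-.233,.098],[.568,-.233,.08]]))
a=cv2.imread('pics/wrist6.png')
cv2.imwrite('pics/w6s.png',a)
E
```

```text
[-0.5687171   0.58518673  1.52433308 -0.00387953  1.03752882  1.12903368] [ 0.56551741 -0.23089629  0.16877073] [0.61166576 0.1062423  0.78945202]
[[326.83062011 201.16568608]
 [326.64433929 194.05035176]]
```

View pics/wrist6.png

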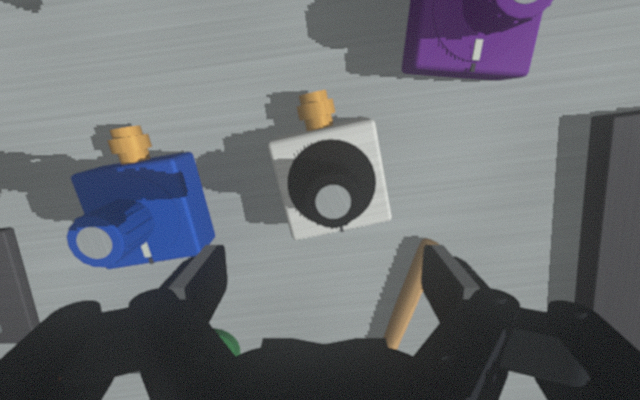

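The aluminium block's knob top is at (332.5,203), with the blue and purple decoys to each side. I'll correct by about 3 mm.

```bash
python3 - <<'E'
from plan import *
k=atz('wrist6',332.5,203,.098); k2=tri([('wrist6',332.5,203),('scene0',259.75,154.5),('side0',335,164)]);print(k,k2)
w=-.12; x=np.array([np.cos(w),np.sin(w),0]); z=np.array([0,0,-1.])
Rv=R.from_matrix(np.c_[x,np.cross(z,x),z])
print(inc([k[0],k[1],.061],Rv))
E
```

```text
[ 0.56622892 -0.2366517   0.098     ] [ 0.56781708 -0.23564601  0.09950421]
(array([ 0.21,  0.55, 10.78]), array([ 0.001,  0.006, -0.005]))
```

Request:
drive_tool(
  increments=[
    [0, 0, 0.35, 3, 0, 0, 0],
    [0, 0, 0.35, 6, 0, 0, 0],
    [0, 0, 0.35, 8.5, 0, 0, 0],
    [0, 0, 0.35, 10.5, 0, 0, 0],
    [0, 0, 0.35, 10.9, 0, 0, 0],
    [0, 0, 0.35, 10.9, 0, 0, 0],
    [0, 0, 0.35, 10.9, 0, 0, 0],
  ],
)

```text
t: 8.15
tcp_pos: [0.565, -0.2359, 0.0605]
tool_rot: [0.998, -0.063, -0.002, 0.001]
force: [0.1, 0.5, 0.6]
finger_gap: 0.998
```

Request:
drive_tool(
  increments=[
    [0, 0.2, 0, 0, 0, 0, 0],
    [255, 0.2, 0, 0, 0, 0, 0],
    [255, 0.2, 0, 0, 0, 0, 0],
    [255, 0.2, 0, 0, 0, 0, 0],
    [255, 0.2, 0, 0, 0, 0, 0],
    [255, 0.2, 0, 0, 0, 0, 0],
    [255, 0.2, 0, 0, 0, 0, 0],
  ],
  force=40,
)

```text
t: 8.85
tcp_pos: [0.566, -0.2366, 0.0594]
tool_rot: [0.998, -0.063, -0.003, 0.0]
force: [-1.6, -1.1, 1.8]
finger_gap: 0.456
```

Request:
drive_tool(
  increments=[
    [255, 0, 0, 0.3, 0, 0, 0],
    [255, 0, 0, 0.6, 0, 0, 0],
    [255, 0, 0, 0.6, 0, 0, 0],
    [255, 0, 0, 0.6, 0, 0, 0],
  ],
)

```text
t: 9.25
tcp_pos: [0.5662, -0.2366, 0.0545]
tool_rot: [0.998, -0.063, -0.003, 0.001]
force: [-2.4, -1.5, 10.1]
finger_gap: 0.458
```

Request:
drive_tool(
  increments=[
    [255, 0, 0, 0.03, 0, 0, -0.1],
    [255, 0, 0, 0.03, 0, 0, -0.2],
    [255, 0, 0, 0.03, 0, 0, -0.3],
    [255, 0, 0, 0.03, 0, 0, -0.4],
    [255, 0, 0, 0.03, 0, 0, -0.5],
    [255, 0, 0, 0.03, 0, 0, -0.6],
    [255, 0, 0, 0.03, 0, 0, -0.6],
  ],
)

```text
t: 9.95
tcp_pos: [0.5662, -0.2375, 0.0544]
tool_rot: [0.972, 0.236, -0.003, 0.0]
force: [-3.8, -3.3, 11.2]
finger_gap: 0.463
```

Request:
drive_tool(
  increments=[
    [255, 0, 0, 0, 0, 0, -0.1],
    [255, 0, 0, 0, 0, 0, -0.2],
    [255, 0, 0, 0, 0, 0, -0.3],
    [255, 0, 0, 0, 0, 0, -0.4],
    [255, 0, 0, 0, 0, 0, -0.5],
    [255, 0, 0, 0, 0, 0, -0.6],
    [255, 0, 0, 0, 0, 0, -0.7],
    [255, 0, 0, 0, 0, 0, -0.8],
    [255, 0, 0, 0, 0, 0, -0.9],
    [255, 0, 0, 0, 0, 0, -1.0],
    [255, 0, 0, 0, 0, 0, -1.05],
    [255, 0, 0, 0, 0, 0, -1.05],
    [255, 0, 0, 0, 0, 0, -1.05],
  ],
)

```text
t: 11.25
tcp_pos: [0.5674, -0.2384, 0.0545]
tool_rot: [0.723, 0.69, -0.003, 0.0]
force: [-1.5, -4.4, 9.1]
finger_gap: 0.455
```

```bash
python3 - <<'E'
from h import *
print(manip.sense())
E
```

```text
{'t': 11.25, 'q': array([-0.57643519,  0.75073   ,  1.58196813, -0.00754553,  0.80935032,
       -0.52445179]), 'qd': array([-3.79769152e-04,  1.28480838e-03,  3.63404491e-04, -9.28677610e-05,
       -1.59262364e-03,  1.17432749e-03]), 'tau': array([ 2.66384728e+00, -4.15097523e+01, -8.96950096e+00,  1.04339149e+00,
        2.68593226e-01,  2.72339664e-02]), 'tcp_pos': array([ 0.5673812 , -0.23838568,  0.05450066]), 'tool_rot': array([ 7.23446973e-01,  6.90374514e-01, -2.70831466e-03,  4.13967858e-04]), 'force': array([-1.4504144 , -4.41749083,  9.06180326]), 'ft_torque': array([-0.78360076,  0.36384064,  0.05686736]), 'finger_gap': 0.45536465056358505}
```

Request:
drive_tool(
  increments=[
    [255, 0, 0, -0.6, 0, 0, 0],
    [0, 0, 0, -0.6, 0, 0, 0],
    [0, 0, 0, -0.6, 0, 0, 0],
    [0, 0, 0, -0.6, 0, 0, 0],
    [0, 0, 0, -0.6, 0, 0, 0],
    [0, 0, 0, -0.6, 0, 0, 0],
    [0, 0, 0, -3, 0, 0, 0],
    [0, 0, 0, -7, 0, 0, 0],
    [0, 0, 0, -11, 0, 0, 0],
    [0, 0, 0, -14, 0, 0, 0],
    [0, -3, 0, -16, 0, 0, 0],
    [0, -3, 0, -16, 0, 0, 0],
    [0, -3, 0, -16, 0, 0, 0],
  ],
)

```text
t: 12.55
tcp_pos: [0.5654, -0.2663, 0.2131]
tool_rot: [0.724, 0.69, -0.002, -0.002]
force: [0.4, -0.2, -0.1]
finger_gap: 0.999
```

```bash
python3 - <<'E'
from h import *
snap('wrist','wrist7');snap('scene','scene7');snap('side','side7'); print(manip.sense()['tcp_pos'],manip.sense()['force'])
a=cv2.imread('pics/wrist7.png')[0:300];s=cv2.imread('pics/scene7.png')
r=lambda i,x,y:cv2.resize(i[y:y+60,x:x+80],(320,240),interpolation=cv2.INTER_CUBIC)
o=np.zeros((540,640,3),np.uint8);o[:300]=a;o[300:,:320]=r(s,225,140);o[300:,320:]=r(s,350,195)
cv2.imwrite('pics/fin.png',o)
E
```

```text
[ 0.56461977 -0.2647867   0.2113384 ] [ 0.63016252 -0.59888584  0.30836757]
```

View pics/fin.png

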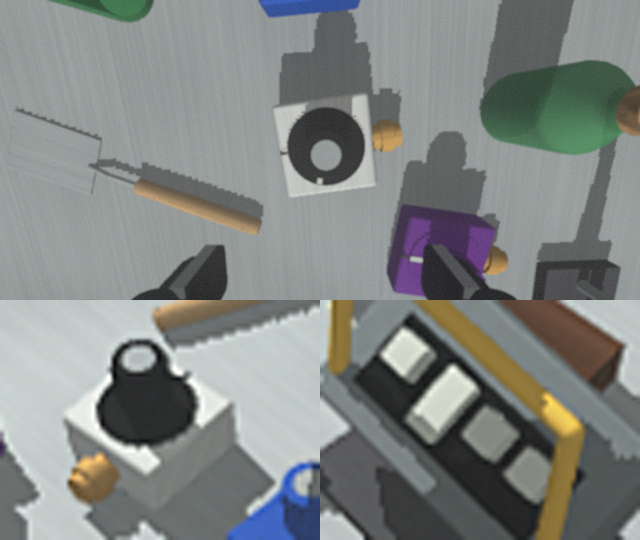

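The dial's white pointer is now at (320,181). That is about 73° (1.27 rad) anticlockwise of the shut tick at (283,152), so it is at the stop. The long key is still low and the square keys are up. The gripper is open and clear, so I'm handing in.

```bash
python3 -c "
from station import manip
s=manip.sense();print(s['t'],s['force'],abs(s['qd']).max());print(manip.sign_off())"
```

```text
12.7 [ 0.63016252 -0.59888584  0.30836757] 0.003537255886155112
the job is handed in; nothing more can be done
None
```

The long key is pressed and latched, the valve is open to its stop, and the job was handed in at 12.7 s of the 48 s allowed. No verdict came back, so this rests on my own checks.

- **Long key:** pressed to its hard stop, with the wrist reading about 17 N. Before-and-after pictures show it staying down, the key that was latched popped up, and all three square keys raised.
- **Valve:** I gripped the black knob on the aluminium block, pushed it down with about 9–11 N and turned it 1.65 rad anticlockwise. The dial pointer then stood about 1.27 rad from the shut tick, which matches the 1.25 stop. This assumes the tick marks zero; I did not see the pointer's starting position.
- **At hand-in:** the gripper was open, about 0.21 m up and clear, with the wrist force under 1 N.
- **Loose objects:** the last views showed none disturbed, but I did not measure each one's position.

**What went wrong:** on the first approach to the key, the broad side of the gripper touched the guard rail at about 17 N, under the 40 N limit. I backed off, turned the gripper 90° and passed under it without contact.

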